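Open the sprung display case on the toy-shop counter

ROBOT

A 7-joint arm with a two-finger parallel gripper is mounted at the origin on the work surface. World frame = base frame: x ahead of the robot, y to its left, z up, the work surface at z = 0. Lengths are in m, angles in rad, forces in N, time in s.
With the tool pointing down it reaches from about 0.375 to 0.925 m from the base axis. Payload 3.1 kg.
Tool frame: the origin (TCP) lies at the very end of the fingers, on their centre line; the grasp point (between the pads) lies 19 mm behind it; z points along the fingers, y is the direction in which the jaws open and shut (so a half turn about z gives the same grasp; the last joint's range is limited). The gripper opens to 85 mm and grips with 20 to 120 N. Pads are 22 mm wide; open, the fingers measure 114 mm over their backs; the gripper's body (76 mm by 85 mm) begins 54 mm behind the grasp point. The pads swing forward as they close: fully open they stand 13 mm farther back than shut.
Start: joints at [1.092, 0.383, 0.044, 1.598, -0.018, 1.161, -0.05], TCP at [0.242, -0.603, 0.199] pointing down, gripper open.
Joint ranges: [-2.61, 2.61], [-0.41, 2.15], [-1.48, 1.57], [0, 2.5], [-1.57, 4.71], [0.05, 1.97], [-2.85, 2.85]. Speed limits (rad/s): [2.79, 2.79, 3.14, 3.14, 3.14, 3.14, 3.14].

INTERFACE

Orientations are given as [roll, pitch, yaw] about the fixed x, y, z axes, in that order (R = Rz(yaw) Ry(pitch) Rx(roll)).
In Python, from cell import readout, optics, workorder gives the robot as it stands.
- The arm moves only by the tool arm_command, never from a script. Its argument "steps" is one flat list of numbers, 5 for each row, row after row: the opening, from 0 (shut) to 1 (fully open), then the shift along the tool's x, y, z in mm, then the turn about the tool's z in rad. A call has 1 to 5 rows; each row shifts and turns the pose as measured when the row begins, along the tool's axes as they then stand; what a row does not reach is not made up. A row lasts 1/10 s, in which the tool goes at most 50 mm and 8.59 degrees, less where a joint would pass 70% of its speed; a pose out of reach is approached as far as the arm can. A call is refused whole if a number of a shift passes 50 or a number of a turn 0.15, either way. A call with a gripper value outside its range is refused whole. The fingers move at their own pace and stop on an object; "squeeze" is the grip in N (left out, the last holds). Time passes only in rows, so rows that do not move let the fingers close. It gives the time, the measured TCP pose, the force and the opening at its end, in the units of the state.
- readout.observe(): the state, without advancing time (a new reading comes with each control period).
- optics.get_image(name): name is "scene" or "top" or "wrist"; returns (picture, depth): 400x640x3 uint8, red, green, blue; 400x640 float32, m along the optical axis (not along the pixel's ray), 0 where there is no reading.
- optics.get_calibration(name): a dict with "intrinsics" (3x3 intrinsics, pixels), "rvec" (rotation vector, rad) and "tvec" (3), from world to camera coordinates, as OpenCV has them. Camera axes: x right, y down, z forward; pixel columns grow to the right and rows downward; lengths in m; the calibration is good to about 2 mm. A picture is of the moment at which its call begins: read the wrist's pose just before it. get_calibration takes no time and is no camera call; for the wrist camera it gives the pose at the moment of the call.
- workorder.close_job(): hands the job in, once; it reports no verdict.
Trained networks look in the newest picture that a camera, given by its name, has taken for a name from the list of things; names that differ only in an ending like _2 or _b are one class to them, and where a whole thing is asked for, a point or a joint stands for the part that bears it (a point fixed in the world has none). Each returns a list of dicts, best first, with "conf" (0 to 1); they miss things now and then, are a little off and sometimes report something else, mostly with a low value. They report only what shows in the picture. A call takes as long as a camera call.
- optics.masks_of(camera, thing): "pixels" (400x640 bool, what is visible of it) and "rect" ([left, top, width, height] in pixels, round what is visible of it).
The state is a dict: "time": time; "joint_pos": joint angles; "qd": joint speeds; "effort": joint torques, N m; "eef_pos": TCP position; "eef_rot": TCP orientation; "wrist_force": force on the tool from outside, world axes, zero at the start; "ft_torque": the same for the moment, N m; "finger_gap": opening from 0.0 (shut) to 1.0 (fully open).
Only numpy, scipy, OpenCV 4.12 (cv2) and the standard library are available. Lean on these libraries where they do the work, as an engineer would, in place of code of your own. Each camera call takes 0.05 s, during which the arm holds its last target.

TASK

Open the wooden display case on the counter for the day: push its round release button straight down, without forcing it, so that the sprung lid pops up part-way by itself. Then take hold of the lid's free edge with the gripper to steady it, swing it over past upright and keep hold until it leans fully back on its stop, never letting it drop or bang back, and let go. Leave the tins in the case and the mug and bottle on the counter undisturbed.

Things in the scene. Friction and masses are not known exactly. Their poses are not given: they have to be found in the camera images.
- case: Fixed wooden display case, 150 deep (x) x 200 wide (y) x 70 mm high without its lid; origin at the centre of its underside on the counter; its x axis points from the front (button side, towards the robot) to the hinge side. A wooden block 70 x 70 x 46 mm stands against its front, centred at x -110, y -60 mm, and carries the button.
- button_top (a point): Centre of the top face of the round grey push button (44 mm across), in case frame x -115, y -60, z 71 mm. It moves straight down 9 mm at most against a spring: 3 N to start, 11 N fully down. The latch lets go after about 5 mm (8 N). The lid's front edge is 10 mm behind the button's rim and rises when it lets go. A push of more than 30 N damages it.
- lid (a joint): Angle of the lid in rad: 0 shut; about 1.05 where it rests after popping up, on its spring lifter, which carries it no further; 1.57 upright; 1.85 on its stop, leaning back, where it stays by its own weight. Between 1.05 and upright it falls back on the lifter if let go; past upright it falls onto the stop, and banging into it is a fault.
- lid_hinge (a point): Middle of the lid's hinge axis (runs along the case's y); in case frame x 75, y 0, z 70 mm, level with the inner face (underside) of the shut lid; does not move.
- lid_edge (a point): Middle of the lid's free edge, at half its thickness, 158 mm from the hinge. The lid is a flat wooden panel 158 x 200 x 10 mm, about 0.3 kg. Its axes turn with the lid: x points from the free edge to the hinge within the panel, y along the edge, z out of the lid's outer face. Below the panel there is only a steel catch 26 mm deep, 60 mm to the -y side of the middle, and the lifter rod near the +y side: the middle of the edge is clear on both faces.
- tin_a_mid (a point): Middle of a small loose tin, 38 mm across, 42 mm high, standing in the case.
- tin_b_mid (a point): Middle of a second such tin, in the case.
- mug_mid (a point): Middle of a loose white mug, 80 mm across, 95 mm high, on the counter beside the case.
- bottle_mid (a point): Middle of a loose bottle, 60 mm across, 150 mm high, on the counter beside the case.

How it is judged:
By the outcome, as a careful person would: the job done as asked, in the order asked, and still so for the second after the job is handed in, with the robot touching nothing.
It also fails if it takes over 48 s, if anything falls off the work surface, if the arm or the gripper's body presses on something with over 40 N, if the wrist force passes 120 N, or if a joint passes its speed limit or range.

## Working session

There is one attempt and no reset: what is moved stays moved. The work goes in short steps, Python scripts to look and compute and a tool call to move; the robot and the scene stay as the last step left them, time stands still between calls to the robot, and variables do not carry over. Pictures are saved under pics/ and viewed, and the job is handed in when it is done.

Besides the shell and the picture viewer there is one more tool, called after "Request:" as name(argument=value, ...), one argument or row to a line, values as JSON. arm_command: Moves the arm, as the interface text tells. Its arguments: {"type":"object","properties":{"steps":{"type":"array","items":{"type":"number"}},"squeeze":{"type":"number"}},"required":["steps"]}

```bash
ls; mkdir -p pics; cat > h.py <<'E'
import numpy as np, cv2
from cell import readout, optics, workorder
def cal(n):
    c=optics.get_calibration(n); K=np.array(c["intrinsics"]); R=cv2.Rodrigues(np.array(c["rvec"],float))[0]; t=np.array(c["tvec"]).ravel(); return K,R,t
def save(n,f):
    im,d=optics.get_image(n); cv2.imwrite(f"pics/{f}.png",im[:,:,::-1]); return im,d
def cloud(d,K,R,t):
    v,u=np.mgrid[0:400,0:640]; p=np.stack([(u-K[0,2])/K[0,0]*d,(v-K[1,2])/K[1,1]*d,d],-1)
    P=(p-t)@R; P[d<=0]=np.nan; return P
E
python3 - <<'E'
from h import *
print(readout.observe())
for n in ["scene","top"]:
    im,d=save(n,n+"0"); np.save(n+"0.npy",d); K,R,t=cal(n); print(n,K,R,t, -R.T@t)
E
```

```text
pics
{'time': 0.0, 'joint_pos': array([ 1.09215773,  0.38383508,  0.04385163,  1.59959001, -0.01792787,
        1.161167  , -0.04993025]), 'qd': array([-7.00146206e-04, -5.48826995e-04, -4.99339205e-05, -7.43308180e-04,
        1.80415068e-03,  6.16357478e-04,  7.36886741e-04]), 'effort': array([ 8.98085250e-05, -4.33462179e+01,  1.02446694e+00, -2.49513423e+01,
        1.05338206e-02,  1.12242336e-02, -1.03444634e-05]), 'eef_pos': array([ 0.24121236, -0.60248427,  0.19778004]), 'eef_rot': array([-3.13898881e+00,  1.21240237e-04,  3.80860470e-01]), 'wrist_force': array([ 0.52206328, -0.04760109, -0.39596795]), 'ft_torque': array([-0.0148669 ,  0.06000807,  0.01607354]), 'finger_gap': 1.0042111110007577}
scene [[407.54517475   0.         328.31478599]
 [  0.         407.54517475 202.27172516]
 [  0.           0.           1.        ]] [[-0.44304085  0.89625912 -0.02084219]
 [ 0.53982044  0.2481398  -0.80437587]
 [-0.71575743 -0.36762241 -0.59375505]] [ 0.24012379 -0.22635433  1.50611279] [1.30658676 0.39463519 0.71719283]
top [[378.55784215   0.         325.12734173]
 [  0.         378.55784215 199.66466332]
 [  0.           0.           1.        ]] [[-0.01790515 -0.99981951 -0.0063528 ]
 [-0.998122    0.01824631 -0.05847687]
 [ 0.05858223  0.00529383 -0.99826855]] [0.0056363  0.54158136 1.01003822] [ 0.4814949  -0.00959354  1.03999518]
```

View pics/scene0.png

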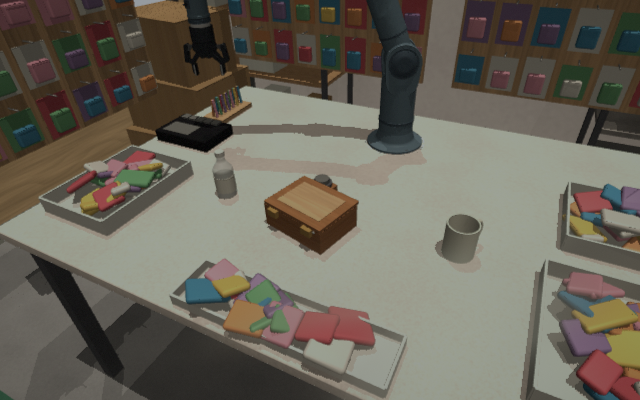

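View pics/top0.png

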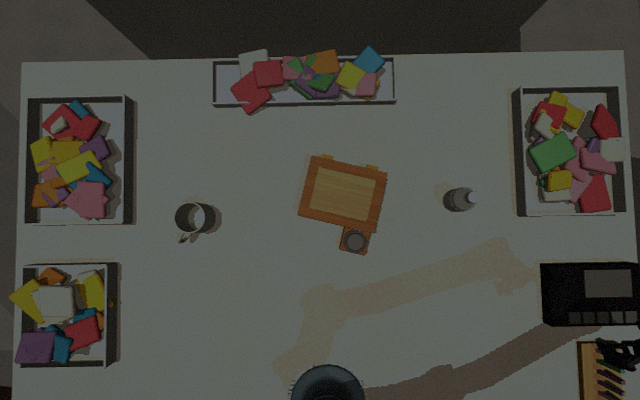

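The top view shows the case centred near px (343,193), its button at (355,240), the mug at (193,218) and the bottle at (460,200). Next I'll fit the case pose from depth.

```bash
python3 - <<'E'
from h import *
for n in ["top","scene"]:
    d=np.load(n+"0.npy"); K,R,t=cal(n); P=cloud(d,K,R,t)
    x,y,z=P[...,0],P[...,1],P[...,2]
    roi=(x>0.3)&(x<0.75)&(abs(y)<0.2)
    m=roi&(z>0.074)&(z<0.088)
    print(n,m.sum(),np.nanmedian(z[m]), np.median(z[roi&(abs(z)<.02)]))
    q=P[m][:,:2].astype(np.float32)
    print(cv2.minAreaRect(q*1000))
    if n=="top":
        b=P[238:243,352:358]; print("btn",np.nanmean(b.reshape(-1,3),0))
        # button pixels
        for name,(u,v) in dict(mug=(193,218),bottle=(460,200)).items(): 
            print(name,P[v,u])
    try:
        for th in ["button_top","lid","case","mug_mid","bottle_mid"]:
            for r in optics.masks_of(n,th)[:2]:
                mm=r["pixels"]; 
                print(th,round(r["conf"],2),r["rect"],mm.sum(),np.nanmedian(P[mm],0), cv2.minAreaRect((P[mm&np.isfinite(z)][:,:2]*1000).astype(np.float32)))
    except Exception as e: print(e)
print(readout.observe()["time"])
E
```

```text
top 4850 0.08030867572873207 -0.00010231677829703016
((530.8487548828125, -43.290794372558594), (200.19105529785156, 203.05567932128906), 75.67404174804688)
btn [ 0.43405781 -0.07747238  0.07016905]
mug [0.49858634 0.35854944 0.00454678]
bottle [ 0.52926462 -0.33623152  0.10860972]
button_top 0.69 [300.3, 156.7, 82.9, 76.2] 4838 [ 0.55244487 -0.04887218  0.08031146] ((552.3609619140625, -50.21208190917969), (218.5874481201172, 157.90658569335938), 75.7543716430664)
button_top 0.49 [348.5, 231.2, 17.7, 19.4] 256 [ 0.43036207 -0.0788674   0.07017865] ((429.67584228515625, -80.599365234375), (44.68629837036133, 44.09357452392578), 89.5693588256836)
lid 0.61 [295.0, 154.9, 94.0, 76.4] 4847 [ 0.55207574 -0.0489045   0.08030939] ((558.5811157226562, -50.462181091308594), (200.17230224609375, 171.4246826171875), 76.21585083007812)
case 0.93 [296.4, 152.1, 91.8, 101.6] 5540 [ 0.54295109 -0.05711779  0.07998386] ((539.6378173828125, -44.66423034667969), (206.4277801513672, 243.93405151367188), 71.80315399169922)
mug_mid 0.74 [174.3, 203.0, 42.5, 37.7] 1259 [0.4969489  0.35267079 0.04095   ] (
[... 654 characters left out ...]
, 92.1, 55.5] 2949 [ 0.56163795 -0.03747694  0.08047627] ((496.48974609375, -79.41885375976562), (295.3701171875, 250.54893493652344), 75.94454193115234)
case 0.68 [264.4, 175.0, 94.7, 79.1] 4946 [ 0.58515042 -0.02701695  0.07880047] ((509.88360595703125, -63.671875), (313.51544189453125, 267.9666748046875), 58.57768249511719)
mug_mid 0.98 [443.6, 211.6, 42.9, 54.7] 1538 [0.52468234 0.34007983 0.06318065] ((434.7715148925781, 336.4373474121094), (211.08807373046875, 83.94715881347656), 5.222458362579346)
bottle_mid 0.68 [213.1, 152.0, 26.6, 46.2] 800 [ 0.54745853 -0.33677425  0.07501668] ((446.94537353515625, -406.7877197265625), (269.4376220703125, 58.80594253540039), 33.52629470825195)
0.6
```

```bash
cat >> h.py <<'E'
C=np.array([.5562,-.0508]); YAW=-.2487
cx=np.array([np.cos(YAW),np.sin(YAW)]); cy=np.array([-np.sin(YAW),np.cos(YAW)])
PSI=YAW+np.pi/2
def c2w(x,y,z): return np.r_[C+x*cx+y*cy,z]   # m
def w2c(p): d=np.asarray(p)[:2]-C; return np.r_[d@cx,d@cy,p[2]]
from scipy.spatial.transform import Rotation as Ro
def plan(target,step=45,op=0,yaw=PSI):
    s=readout.observe(); p=s["eef_pos"].copy(); r=s["eef_rot"]; ps=r[2]
    rows=[]
    for i in range(40):
        d=target-p; n=np.linalg.norm(d); dy=yaw-ps
        if n<.0007 and abs(dy)<.005: break
        k=min(1,step/1000/max(n,1e-9)); mv=d*k; tn=np.clip(-dy,-.12,.12)
        Rm=Ro.from_euler("xyz",[r[0],r[1],ps]).as_matrix()
        rows.append([op,*np.round(Rm.T@mv*1000,0),round(tn,2)])
        p=p+mv; ps-=tn
    for i in range(0,len(rows),5): print([float(v) for q in rows[i:i+5] for v in q])
def st():
    s=readout.observe(); print("t",round(s["time"],2),"pos",s["eef_pos"].round(4),"rot",s["eef_rot"].round(3),"case",(w2c(s["eef_pos"])*1000).round(1),"F",s["wrist_force"].round(1),"gap",round(s["finger_gap"],3))
E
python3 - <<'E'
from h import *
K,R,t=cal("wrist"); c=-R.T@t; s=readout.observe(); print("cam rel tcp in tool", Ro.from_euler("xyz",s["eef_rot"]).as_matrix().T@(c-s["eef_pos"]))
plan(c2w(-.122,-.060,.14)+[0,0,.05]);print(w2c([.241,-.602,.2]))
E
```

```text
cam rel tcp in tool [ 0.07743187  0.00133747 -0.17491554]
[0.0, 29.0, -34.0, 1.0, -0.12, 0.0, 33.0, -30.0, 1.0, -0.12, 0.0, 37.0, -26.0, 1.0, -0.12, 0.0, 40.0, -21.0, 1.0, -0.12, 0.0, 42.0, -17.0, 1.0, -0.12]
[0.0, 44.0, -11.0, 1.0, -0.12, 0.0, 45.0, -6.0, 1.0, -0.12, 0.0, 45.0, -1.0, 1.0, -0.1, 0.0, 45.0, 4.0, 1.0, -0.0, 0.0, 45.0, 4.0, 1.0, -0.0]
[0.0, 45.0, 4.0, 1.0, -0.0, 0.0, 45.0, 4.0, 1.0, -0.0, 0.0, 15.0, 1.0, 0.0, -0.0]
[-0.16982765 -0.611826    0.2       ]
```

Request:
arm_command(
  steps=[0, 29, -34, 1, -0.12, 0, 33, -30, 1, -0.12, 0, 37, -26, 1, -0.12, 0, 40, -21, 1, -0.12, 0, 42, -17, 1, -0.12],
)

```text
time: 1.1
eef_pos: [0.3112, -0.393, 0.1933]
eef_rot: [3.138, 0.007, 0.988]
wrist_force: [1.2, 0.4, 0.3]
finger_gap: 0.145
```

```bash
python3 -c "
from h import *
st();plan(c2w(-.122,-.060,.13))"
```

```text
t 1.1 pos [ 0.3112 -0.393   0.1933] rot [3.138 0.007 0.988] case [-153.3 -392.   193.3] F [1.2 0.4 0.3] gap 0.145
[0.0, 43.0, -11.0, 8.0, -0.12, 0.0, 44.0, -5.0, 8.0, -0.12, 0.0, 44.0, -0.0, 8.0, -0.09, 0.0, 44.0, 4.0, 8.0, -0.0, 0.0, 44.0, 4.0, 8.0, -0.0]
[0.0, 44.0, 4.0, 8.0, -0.0, 0.0, 44.0, 4.0, 8.0, -0.0, 0.0, 24.0, 2.0, 4.0, -0.0]
```

Request:
arm_command(
  steps=[0, 43, -11, 4, -0.12, 0, 44, -5, 4, -0.12, 0, 44, 0, 4, -0.09, 0, 44, 4, 4, 0, 0, 44, 4, 4, 0],
)

```text
time: 1.6
eef_pos: [0.3864, -0.1767, 0.1733]
eef_rot: [3.134, 0.012, 1.333]
wrist_force: [0.6, -0.3, 0.3]
finger_gap: 0.003
```

```bash
python3 -c "
from h import *
st();plan(c2w(-.120,-.060,.11),30)"
```

```text
t 1.6 pos [ 0.3864 -0.1767  0.1733] rot [3.134 0.012 1.333] case [-133.6 -163.8  173.3] F [ 0.6 -0.3  0.3] gap 0.003
[0.0, 26.0, 3.0, 15.0, 0.01, 0.0, 26.0, 3.0, 15.0, -0.0, 0.0, 26.0, 3.0, 15.0, -0.0, 0.0, 26.0, 3.0, 15.0, -0.0, 0.0, 2.0, 0.0, 1.0, -0.0]
```

Request:
arm_command(
  steps=[0, 26, 3, 15, 0.01, 0, 26, 3, 15, 0, 0, 26, 3, 15, 0, 0, 26, 3, 15, 0, 0, 2, 0, 1, 0],
)

```text
time: 2.1
eef_pos: [0.4291, -0.067, 0.1122]
eef_rot: [3.125, 0.012, 1.335]
wrist_force: [-0.3, -0.4, -0.2]
finger_gap: 0.0
```

```bash
python3 -c "
from h import *
st();plan(c2w(-.120,-.060,.08),10)"
```

```text
t 2.1 pos [ 0.4291 -0.067   0.1122] rot [3.125 0.012 1.335] case [-119.2  -47.   112.2] F [-0.3 -0.4 -0.2] gap 0.0
[0.0, -4.0, -0.0, 9.0, 0.01, 0.0, -4.0, -0.0, 9.0, -0.0, 0.0, -4.0, -0.0, 9.0, -0.0, 0.0, -2.0, -0.0, 4.0, -0.0]
```

Request:
arm_command(
  steps=[0, -4, 0, 8, 0.01, 0, -4, 0, 8, 0, 0, -4, 0, 8, 0, 0, 0, 0, 3, 0, 0, 0, 0, 0, 0],
)

```text
time: 2.6
eef_pos: [0.4259, -0.0848, 0.084]
eef_rot: [3.123, 0.015, 1.319]
wrist_force: [-0.4, -1.0, 0.1]
finger_gap: -0.002
```

```bash
python3 -c "
from h import *
st();save('wrist','w1');save('top','t1');st()"
```

```text
t 2.6 pos [ 0.4259 -0.0848  0.084 ] rot [3.123 0.015 1.319] case [-117.9  -65.    84. ] F [-0.4 -1.   0.1] gap -0.002
t 2.7 pos [ 0.4263 -0.0845  0.0844] rot [3.123 0.015 1.319] case [-117.6  -64.6   84.4] F [-0.2 -0.4  0.7] gap -0.003
```

View pics/w1.png

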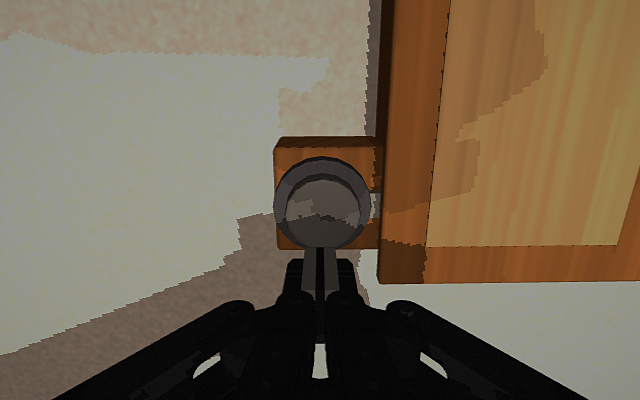

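Wrist view: the closed fingertips sit at about (320,255), just over the button (centre ~(322,208)), and the case edge is at column ~380. The tips are lined up with the button. I'll correct 4 mm and press gently.

Request:
arm_command(
  steps=[0, 5, -1, 5, 0, 0, 0, 0, 5, 0, 0, 0, 0, 2, 0, 0, 0, 0, 2, 0],
)

```text
time: 3.1
eef_pos: [0.4281, -0.0791, 0.0703]
eef_rot: [3.12, 0.015, 1.32]
wrist_force: [0.3, 0.3, 0.0]
finger_gap: -0.003
```

```bash
python3 -c "
from h import *
st()"
```

```text
t 3.1 pos [ 0.4281 -0.0791  0.0703] rot [3.12  0.015 1.32 ] case [-117.2  -58.9   70.3] F [0.3 0.3 0. ] gap -0.003
```

Request:
arm_command(
  steps=[0, 0, 0, 2, 0, 0, 0, 0, 2, 0],
)

```text
time: 3.3
eef_pos: [0.4282, -0.0789, 0.0659]
eef_rot: [3.12, 0.014, 1.32]
wrist_force: [-0.1, -0.2, 0.5]
finger_gap: 0.003
```

Request:
arm_command(
  steps=[0, 0, 0, 1, 0, 0, 0, 0, 1, 0],
)

```text
time: 3.5
eef_pos: [0.4282, -0.079, 0.0636]
eef_rot: [3.12, 0.014, 1.32]
wrist_force: [-0.4, -0.2, -0.4]
finger_gap: -0.002
```

```bash
python3 -c "
from h import *
st();save('scene','s2')
K,R,t=cal('scene')
st()"
python3 -c "
import cv2
i=cv2.imread('pics/s2.png')[130:270,240:400];cv2.imwrite('pics/s2c.png',cv2.resize(i,None,fx=4.5,fy=4.2))"
```

```text
t 3.5 pos [ 0.4282 -0.079   0.0636] rot [3.12  0.014 1.32 ] case [-117.1  -58.8   63.6] F [-0.4 -0.2 -0.4] gap -0.002
t 3.55 pos [ 0.428  -0.0789  0.0635] rot [3.121 0.014 1.32 ] case [-117.3  -58.8   63.5] F [ 0.3  0.1 -0.4] gap 0.0
```

View pics/s2c.png

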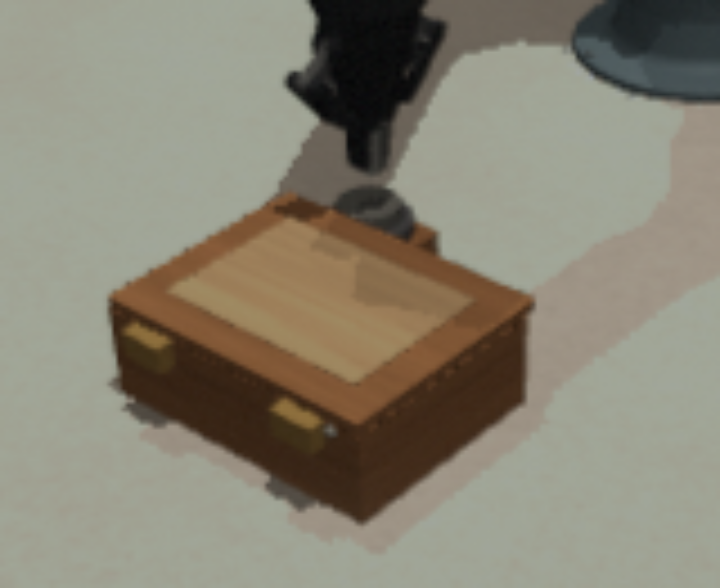

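The scene crop shows the fingertip at about (322,170), still clearly above the button (~(323,178)), even though the reported TCP is below the button top. The force reading agrees that there is no contact. I'll compare the reported TCP with what the cameras see.

```bash
python3 - <<'E'
from h import *
s=readout.observe(); p=s["eef_pos"]
for n in ["scene","top","wrist"]:
    im,d=save(n,n+"3"); K,R,t=cal(n)
    for q in (p,c2w(-.115,-.06,.0705)):
        u=K@(R@q+t); print(n,(u[:2]/u[2]).round(1), u[2])
    P=cloud(d,K,R,t)
    if n!="wrist":
        m=(abs(P[...,0]-.428)<.06)&(abs(P[...,1]+.079)<.06)&(P[...,2]>.085)&(P[...,2]<.16)
        print("low pts", np.sort(P[m][:,2])[:10], P[m][np.argsort(P[m][:,2])[:10]].mean(0))
    else:
        Pc=P.reshape(-1,3); 
        for v in range(200,400,20): print(v,[P[v,u].round(3).tolist() for u in (305,322,340)])
E
```

```text
scene [320.9 179.7] 1.1910858499170736
scene [320.  177.9] 1.1861469725330158
low pts [0.09701584 0.09845676 0.09935805 0.09979049 0.10061359 0.10075424
 0.10078047 0.10089736 0.10110374 0.1015766 ] [ 0.43127462 -0.07093462  0.10003471]
top [354.9 242.2] 0.9713509300354618
top [355.8 241.6] 0.9644219286156565
low pts [0.15621218] [ 0.4659998  -0.07556167  0.15621218]
wrist [317.5 234.1] 0.19005727906086511
wrist [322.1 241.7] 0.18379514474004263
200 [[0.427, -0.058, 0.064], [0.436, -0.059, 0.069], [0.444, -0.063, 0.064]]
220 [[0.425, -0.066, 0.071], [0.433, -0.068, 0.072], [0.442, -0.071, 0.071]]
240 [[0.422, -0.077, 0.071], [0.43, -0.08, 0.07], [0.439, -0.081, 0.072]]
260 [[0.425, -0.067, 0.111], [0.432, -0.069, 0.112], [0.438, -0.075, 0.105]]
280 [[0.426, -0.067, 0.128], [0.431, -0.069, 0.126], [0.437, -0.074, 0.121]]
300 [[0.426, -0.065, 0.142], [0.43, -0.073, 0.133], [0.437, -0.068, 0.143]]
320 [[0.426, -0.066, 0.15], [0.428, -0.08, 0.134], [0.436, -0.069, 0.151]]
340 [[0.427, -0.064, 0.161], [0.426, -0.089, 0.133], [0.436, -0.064, 0.165]]
360 [[0.425, -0.07, 0.162], [0.397, -0.219, 0.001], [0.436, -0.064, 0.172]]
380 [[0.426, -0.068, 0.171], [0.43, -0.069, 0.171], [0.434, -0.069, 0.172]]
```

View pics/wrist3.png

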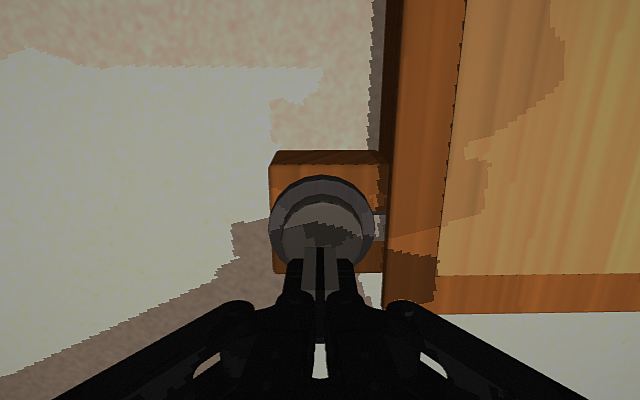

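Depth from both cameras puts the true fingertips at z≈0.097, about 33 mm short of the reported TCP. The finger linkages also stick out about 50 mm each way along the jaw axis, so the popping lid would hit them. I'll turn the tool 90°, with the jaws along the case's y and the wrist camera on the robot side, before pressing.

Request:
arm_command(
  steps=[0, 0, 0, -5, -0.14, 0, 0, 0, -5, -0.14, 0, 0, 0, 0, -0.14, 0, 0, 0, 0, -0.14, 0, 0, 0, 0, -0.14],
)

```text
time: 4.2
eef_pos: [0.4285, -0.079, 0.0747]
eef_rot: [3.135, 0.026, 2.047]
wrist_force: [-0.5, 0.6, 0.2]
finger_gap: 0.007
```

Request:
arm_command(
  steps=[0, 0, 0, 0, -0.14, 0, 0, 0, 0, -0.14, 0, 0, 0, 0, -0.14, 0, 0, 0, 0, -0.14, 0, 0, 0, 0, -0.1],
)

```text
time: 4.7
eef_pos: [0.4292, -0.0794, 0.0756]
eef_rot: [-3.13, 0.027, 2.736]
wrist_force: [0.2, 1.0, 0.2]
finger_gap: -0.001
```

```bash
python3 -c "
from h import *
st();print(readout.observe()['joint_pos']);plan(c2w(-.120,-.060,.06),10,0,PSI+np.pi/2)"
```

```text
t 4.7 pos [ 0.4292 -0.0794  0.0756] rot [-3.13   0.027  2.736] case [-116.1  -59.    75.6] F [0.2 1.  0.2] gap -0.001
[ 0.72788856  0.1943958  -0.69230914  2.18799077  0.20268994  0.79218826
  1.069744  ]
[0.0, 3.0, -1.0, 10.0, -0.12, 0.0, 2.0, -0.0, 6.0, -0.04]
```

Request:
arm_command(
  steps=[0, 3, -1, 10, -0.12, 0, 1, 0, 6, -0.04, 0, 0, 0, 5, 0, 0, 0, 0, 5, 0],
)

```text
time: 5.1
eef_pos: [0.4274, -0.0802, 0.05]
eef_rot: [-3.125, 0.029, 2.902]
wrist_force: [0.4, 0.1, -0.1]
finger_gap: 0.001
```

```bash
python3 -c "
from h import *
st();im,d=save('scene','s4');st()
K,R,t=cal('scene');P=cloud(d,K,R,t)
m=(abs(P[...,0]-.428)<.04)&(abs(P[...,1]+.079)<.04)&(P[...,2]>.0755)&(P[...,2]<.16)
print('low', np.sort(P[m][:,2])[:10].round(3))
"
python3 -c "
import cv2
i=cv2.imread('pics/s4.png')[130:270,240:400];cv2.imwrite('pics/s4c.png',cv2.resize(i,None,fx=4.5,fy=4.2))"
```

```text
t 5.1 pos [ 0.4274 -0.0802  0.05  ] rot [-3.125  0.029  2.902] case [-117.6  -60.2   50. ] F [ 0.4  0.1 -0.1] gap 0.001
t 5.15 pos [ 0.4267 -0.0801  0.0493] rot [-3.126  0.027  2.902] case [-118.3  -60.3   49.3] F [ 0.2  0.2 -0.6] gap -0.0
low [0.078 0.078 0.078 0.078 0.078 0.079 0.079 0.079 0.079 0.079]
```

View pics/s4c.png

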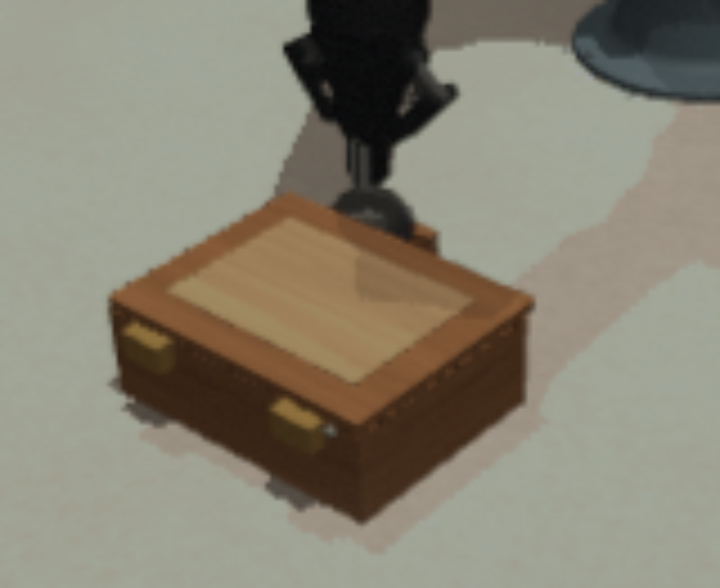

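Request:
arm_command(
  steps=[0, 0, 0, 4, 0, 0, 0, 0, 4, 0, 0, 0, 0, 1, 0],
)

```text
time: 5.45
eef_pos: [0.4273, -0.0804, 0.0397]
eef_rot: [-3.126, 0.028, 2.901]
wrist_force: [0.1, 0.1, 0.2]
finger_gap: -0.002
```

Request:
arm_command(
  steps=[0, 0, 0, 1.5, 0, 0, 0, 0, 1.5, 0],
)

```text
time: 5.65
eef_pos: [0.4275, -0.0804, 0.0371]
eef_rot: [-3.125, 0.027, 2.901]
wrist_force: [-2.1, -0.3, 5.9]
finger_gap: 0.002
```

Request:
arm_command(
  steps=[0, 0, 0, 1.5, 0, 0, 0, 0, 1, 0],
)

```text
time: 5.85
eef_pos: [0.4274, -0.0804, 0.0355]
eef_rot: [-3.123, 0.026, 2.901]
wrist_force: [-2.9, 0.9, 7.5]
finger_gap: 0.004
```

Request:
arm_command(
  steps=[0, 0, 0, 2, 0, 0, 0, 0, 1.5, 0],
)

```text
time: 6.05
eef_pos: [0.4273, -0.0805, 0.0331]
eef_rot: [-3.122, 0.025, 2.901]
wrist_force: [-3.6, 0.1, 6.8]
finger_gap: -0.006
```

```bash
python3 -c "
from h import *
st();im,d=save('scene','s5');st()
"
python3 -c "
import cv2
i=cv2.imread('pics/s5.png')[100:270,220:420];cv2.imwrite('pics/s5c.png',cv2.resize(i,None,fx=3.5,fy=3.5))"
```

```text
t 6.05 pos [ 0.4273 -0.0805  0.0331] rot [-3.122  0.025  2.901] case [-117.6  -60.5   33.1] F [-3.6  0.1  6.8] gap -0.006
t 6.1 pos [ 0.4273 -0.0805  0.033 ] rot [-3.122  0.025  2.901] case [-117.6  -60.5   33. ] F [-2.7  0.5  6. ] gap -0.002
```

View pics/s5c.png

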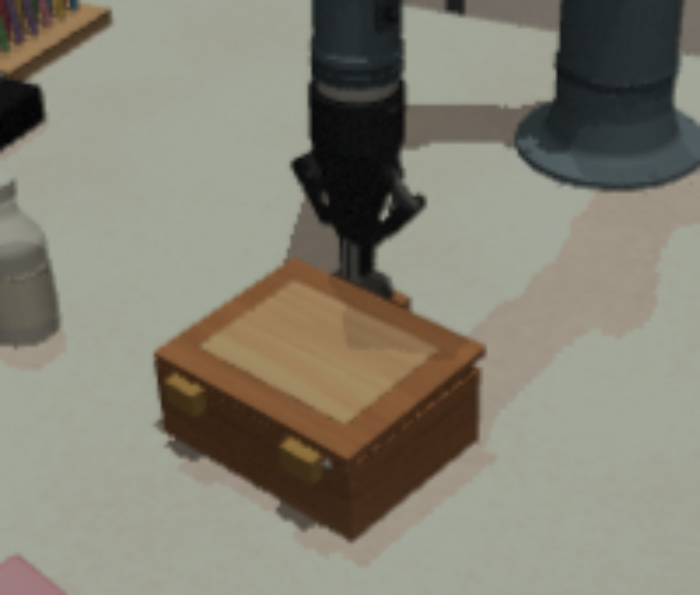

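The lid has let go: a gap is opening at the front edge in the crop. I'll stop pressing and lift off gently.

Request:
arm_command(
  steps=[0, 0, 0, 0, 0],
)

```text
time: 6.2
eef_pos: [0.4273, -0.0805, 0.0333]
eef_rot: [-3.121, 0.025, 2.901]
wrist_force: [-1.3, 0.5, 2.1]
finger_gap: -0.003
```

```bash
python3 -c "
from h import *
st();im,d=save('scene','s6');st()
"
python3 -c "
import cv2
i=cv2.imread('pics/s6.png')[100:270,220:420];cv2.imwrite('pics/s6c.png',cv2.resize(i,None,fx=3.5,fy=3.5))"
```

```text
t 6.2 pos [ 0.4273 -0.0805  0.0333] rot [-3.121  0.025  2.901] case [-117.6  -60.5   33.3] F [-1.3  0.5  2.1] gap -0.003
t 6.25 pos [ 0.4273 -0.0804  0.0332] rot [-3.121  0.025  2.901] case [-117.6  -60.5   33.2] F [-1.  -0.4  2.5] gap -0.001
```

View pics/s6c.png

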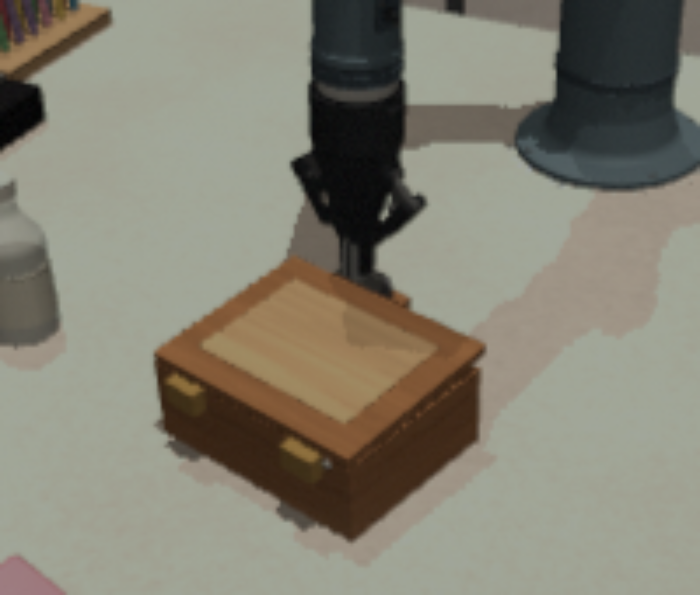

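```bash
python3 -c "
from h import *
st();im,d=save('wrist','w7');im,d=save('top','t7');st()
K,R,t=cal('top');P=cloud(d,K,R,t)
for x in (-.07,-.04,0,.04,.07):
  for y in (-.09,0,.09):
    q=K@(R@c2w(x,y,.08)+t);u,v=(q[:2]/q[2]).round().astype(int);print(x,y,P[v,u].round(4))
"
```

```text
t 6.25 pos [ 0.4273 -0.0804  0.0332] rot [-3.121  0.025  2.901] case [-117.6  -60.5   33.2] F [-1.  -0.4  2.5] gap -0.001
t 6.35 pos [ 0.4273 -0.0805  0.0332] rot [-3.121  0.025  2.901] case [-117.6  -60.5   33.2] F [-0.8  0.4  3.2] gap -0.003
-0.07 -0.09 [ 0.4666 -0.1206  0.0895]
-0.07 0 [ 0.4882 -0.0336  0.0843]
-0.07 0.09 [0.5098 0.054  0.0899]
-0.04 -0.09 [ 0.4941 -0.1266  0.087 ]
-0.04 0 [ 0.5183 -0.0417  0.0862]
-0.04 0.09 [0.54   0.0462 0.087 ]
0 -0.09 [ 0.5343 -0.1381  0.0844]
0 0 [ 0.556  -0.05    0.0862]
0 0.09 [0.5784 0.0358 0.0817]
0.04 -0.09 [ 0.5722 -0.1468  0.0837]
0.04 0 [ 0.5945 -0.0612  0.0817]
0.04 0.09 [0.6169 0.0276 0.08  ]
0.07 -0.09 [ 0.6031 -0.1556  0.0806]
0.07 0 [ 0.6226 -0.0669  0.0813]
0.07 0.09 [0.6452 0.0195 0.0789]
```

View pics/w7.png

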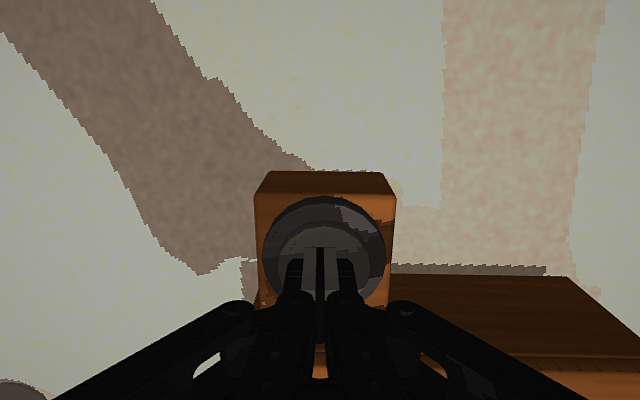

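View pics/t7.png

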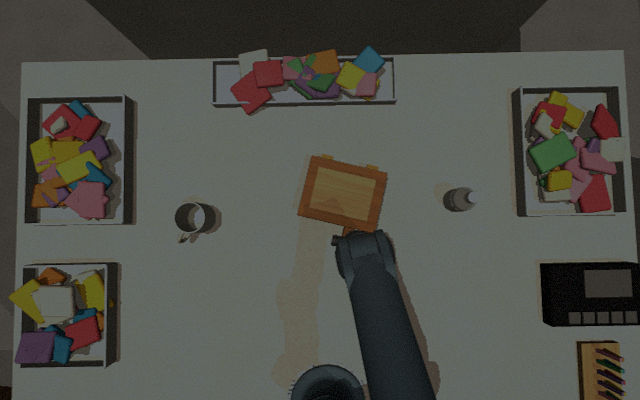

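```bash
cat >> h.py <<'E'
def lidang(n='scene',save_as=None):
    # search for plane of lid through hinge: fit plane to points above rim within case y range
    im,d=optics.get_image(n)
    if save_as: cv2.imwrite(f"pics/{save_as}.png",im[:,:,::-1])
    K,R,t=cal(n);P=cloud(d,K,R,t).reshape(-1,3);P=P[np.isfinite(P[:,0])]
    dd=P[:,:2]-C; X=dd@cx;Y=dd@cy;Z=P[:,2]-.07
    best=None
    for th in np.arange(0,1.95,.005):
        r=-(X-.075)*np.cos(th)+Z*np.sin(th); nrm=(X-.075)*np.sin(th)+Z*np.cos(th)
        g=(r>.02)&(r<.158)&(abs(Y)<.1)
        c=max(((g)&(abs(nrm-.010)<.0025)).sum(),((g)&(abs(nrm)<.0025)).sum())
        if best is None or c>best[1]: best=(th,c)
    print(n,"lid angle",round(best[0],3),best[1]); return best[0]
E
python3 -c "
from h import *
lidang('scene');lidang('top');st()"
```

```text
scene lid angle 0.065 2236
top lid angle 0.06 3589
t 6.45 pos [ 0.4273 -0.0805  0.0331] rot [-3.122  0.025  2.901] case [-117.6  -60.5   33.1] F [-1.3  0.1  3.4] gap -0.002
```

The lid angle has settled at about 0.06 rad in both cameras, so the gripper or the held button is probably blocking it. I'll ease up and back towards the robot.

Request:
arm_command(
  steps=[0, 2, 0, -3, 0, 0, 3, 0, -4, 0],
)

```text
time: 6.65
eef_pos: [0.4225, -0.0789, 0.0398]
eef_rot: [-3.123, 0.025, 2.901]
wrist_force: [-0.7, -0.1, 0.1]
finger_gap: 0.001
```

```bash
python3 -c "
from h import *
st();lidang('scene','s8');st()"
```

```text
t 6.65 pos [ 0.4225 -0.0789  0.0398] rot [-3.123  0.025  2.901] case [-122.7  -60.2   39.8] F [-0.7 -0.1  0.1] gap 0.001
scene lid angle 0.06 2248
t 6.7 pos [ 0.4221 -0.0789  0.0403] rot [-3.122  0.025  2.901] case [-123.   -60.2   40.3] F [-0.6  0.1  0.7] gap 0.003
```

Request:
arm_command(
  steps=[0, 5, 0, -3, 0, 0, 15, 0, -3, 0, 0, 15, 0, -3, 0],
)

```text
time: 7.0
eef_pos: [0.3888, -0.07, 0.0493]
eef_rot: [-3.124, 0.028, 2.9]
wrist_force: [0.0, 0.7, -1.1]
finger_gap: -0.0
```

```bash
python3 -c "
from h import *
st();lidang('scene','s9');lidang('top','t9');st()"
python3 -c "
import cv2
i=cv2.imread('pics/s9.png')[100:270,220:420];cv2.imwrite('pics/s9c.png',cv2.resize(i,None,fx=3.5,fy=3.5))"
```

```text
t 7.0 pos [ 0.3888 -0.07    0.0493] rot [-3.124  0.028  2.9  ] case [-157.5  -59.8   49.3] F [ 0.   0.7 -1.1] gap -0.0
scene lid angle 0.06 2229
top lid angle 0.06 3590
t 7.1 pos [ 0.3869 -0.0702  0.0489] rot [-3.122  0.026  2.901] case [-159.3  -60.5   48.9] F [ 0.  -0.2 -0.7] gap 0.002
```

View pics/s9c.png

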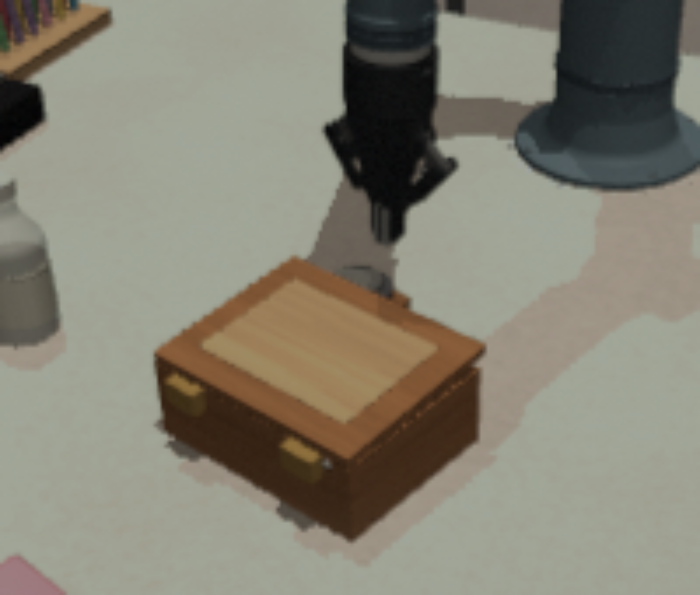

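```bash
python3 -c "
from h import *
im,d=save('wrist','w10');K,R,t=cal('wrist');P=cloud(d,K,R,t);st()
dd=P[...,:2]-C;X=dd@cx;Y=dd@cy
m=(np.hypot(X+.115,Y+.06)<.02)
print(m.sum(),np.nanpercentile(P[m][:,2],[10,50,90]))
im,d=save('top','t10');K,R,t=cal('top');P=cloud(d,K,R,t)
dd=P[...,:2]-C;X=dd@cx;Y=dd@cy
m=(np.hypot(X+.115,Y+.06)<.018);print(m.sum(),np.nanpercentile(P[m][:,2],[10,50,90]))
"
```

```text
t 7.15 pos [ 0.3886 -0.0704  0.0491] rot [-3.122  0.028  2.901] case [-157.6  -60.3   49.1] F [ 1.  -0.1  0. ] gap 0.006
70 [0.06525587 0.06595428 0.06656195]
362 [0.06376225 0.25544201 0.42674693]
```

View pics/w10.png

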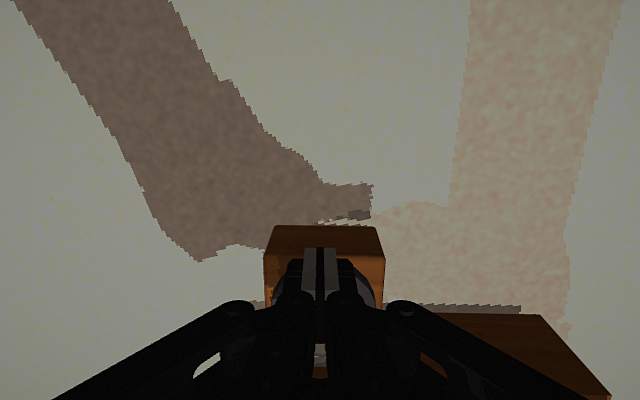

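Wrist depth shows the button still down at z≈0.066, about 5 mm depressed, with the lid caught at 0.06 rad. So the latch only half let go. I'll press again, slightly deeper, keeping the force well under 30 N and the gripper a bit further from the lid.

Request:
arm_command(
  steps=[0, -15, 0, 0, 0, 0, -12, 0, 0, 0, 0, -5, 0, 3, 0, 0, 0, 0, 3, 0],
)

```text
time: 7.6
eef_pos: [0.4255, -0.0794, 0.0446]
eef_rot: [-3.124, 0.033, 2.899]
wrist_force: [0.4, 0.2, 0.3]
finger_gap: 0.003
```

```bash
python3 -c "
from h import *
st();lidang('scene');st()"
```

```text
t 7.6 pos [ 0.4255 -0.0794  0.0446] rot [-3.124  0.033  2.899] case [-119.7  -59.9   44.6] F [0.4 0.2 0.3] gap 0.003
scene lid angle 0.06 2250
t 7.65 pos [ 0.4246 -0.0792  0.0441] rot [-3.124  0.032  2.899] case [-120.6  -59.9   44.1] F [ 0.7  0.9 -0.7] gap -0.005
```

Request:
arm_command(
  steps=[0, 0, 0, 4, 0, 0, 0, 0, 3, 0, 0, 0, 0, 2, 0],
)

```text
time: 7.95
eef_pos: [0.4233, -0.079, 0.0335]
eef_rot: [-3.124, 0.029, 2.9]
wrist_force: [-0.7, -0.0, -0.5]
finger_gap: 0.003
```

Request:
arm_command(
  steps=[0, 0, 0, 2, 0],
)

```text
time: 8.05
eef_pos: [0.4233, -0.079, 0.0318]
eef_rot: [-3.124, 0.029, 2.9]
wrist_force: [-2.2, 0.9, 9.6]
finger_gap: 0.001
```

```bash
python3 -c "
from h import *
st();lidang('scene');st()"
```

```text
t 8.05 pos [ 0.4233 -0.079   0.0318] rot [-3.124  0.029  2.9  ] case [-121.9  -60.1   31.8] F [-2.2  0.9  9.6] gap 0.001
scene lid angle 0.16 2382
t 8.1 pos [ 0.4233 -0.079   0.0318] rot [-3.124  0.029  2.9  ] case [-121.9  -60.    31.8] F [-3.4 -0.4  7.9] gap -0.003
```

Request:
arm_command(
  steps=[0, 0, 0, 0, 0, 0, 0, 0, 0, 0],
)

```text
time: 8.3
eef_pos: [0.4232, -0.079, 0.0331]
eef_rot: [-3.121, 0.028, 2.9]
wrist_force: [-2.1, 1.1, 8.5]
finger_gap: -0.005
```

```bash
python3 -c "
from h import *
st();lidang('scene','s11');lidang('scene');st()"
python3 -c "
import cv2
i=cv2.imread('pics/s11.png')[100:270,220:420];cv2.imwrite('pics/s11c.png',cv2.resize(i,None,fx=3.5,fy=3.5))"
```

```text
t 8.3 pos [ 0.4232 -0.079   0.0331] rot [-3.121  0.028  2.9  ] case [-121.9  -60.1   33.1] F [-2.1  1.1  8.5] gap -0.005
scene lid angle 0.685 2889
scene lid angle 0.77 2913
t 8.4 pos [ 0.4232 -0.079   0.0332] rot [-3.121  0.028  2.9  ] case [-121.9  -60.1   33.2] F [-2.9  0.8  8. ] gap -0.0
```

View pics/s11c.png

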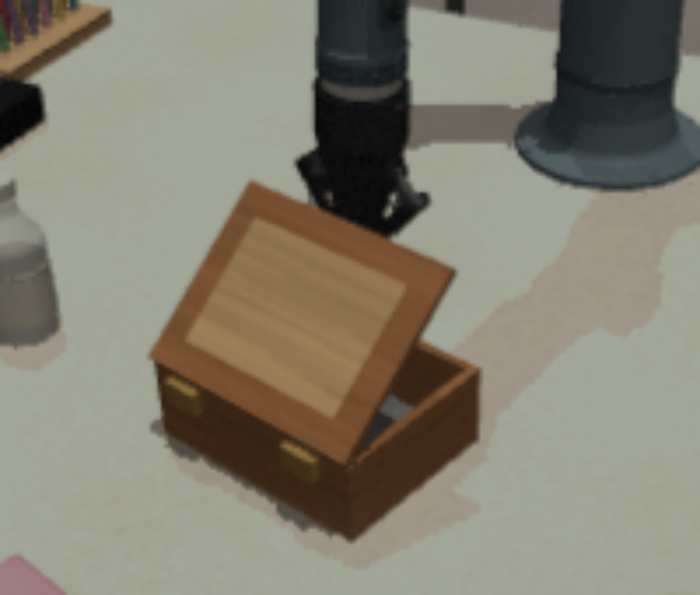

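The lid is rising freely (0.77 rad and still moving). I'll lift straight off the button, then turn the jaws back across the edge.

Request:
arm_command(
  steps=[0, 0, 0, -10, 0, 0, 4, 0, -20, 0, 0, 0, 0, -25, 0.14, 0, 0, 0, -25, 0.14, 0, 0, 0, -25, 0.14],
)

```text
time: 8.9
eef_pos: [0.4124, -0.0737, 0.1394]
eef_rot: [-3.133, 0.025, 2.467]
wrist_force: [0.6, 0.3, 0.2]
finger_gap: 0.001
```

Request:
arm_command(
  steps=[0.5, 0, 0, -25, 0.14, 0.5, 0, 0, -25, 0.14, 0.5, 0, 0, -25, 0.14, 0.5, 0, 0, -25, 0.14, 0.5, 0, 0, -15, 0.14],
)

```text
time: 9.4
eef_pos: [0.4083, -0.0691, 0.2608]
eef_rot: [3.131, 0.027, 1.74]
wrist_force: [0.2, -0.2, -0.6]
finger_gap: 0.505
```

```bash
python3 -c "
from h import *
st();lidang('scene','s12');st();lidang('top')
plan(c2w(-.04,0,.29),35,.5)"
```

```text
t 9.4 pos [ 0.4083 -0.0691  0.2608] rot [3.131 0.027 1.74 ] case [-138.9  -54.1  260.8] F [ 0.2 -0.2 -0.6] gap 0.505
scene lid angle 1.025 2897
t 9.45 pos [ 0.4098 -0.0692  0.263 ] rot [3.128 0.029 1.736] case [-137.4  -53.9  263. ] F [ 0.9 -0.2  0.4] gap 0.503
top lid angle 1.045 1925
[0.5, 3.0, 34.0, -8.0, 0.12, 0.5, 7.0, 33.0, -9.0, 0.12, 0.5, 10.0, 32.0, -9.0, 0.12, 0.5, 4.0, 9.0, -3.0, 0.06]
```

View pics/s12.png

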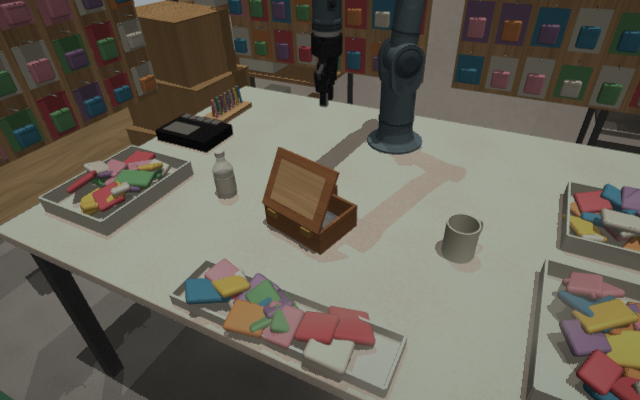

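The scene view shows the lid resting open at about 1.04 rad, with the mug and bottle where they were. I'll move above the middle of its edge.

Request:
arm_command(
  steps=[0.5, 3, 34, 0, 0.12, 0.5, 7, 33, 0, 0.12, 0.5, 10, 32, 0, 0.12, 0.5, 15, 25, 0, 0.06, 0.5, 10, 10, 0, 0],
)

```text
time: 10.0
eef_pos: [0.5444, -0.0284, 0.2551]
eef_rot: [3.128, 0.027, 1.319]
wrist_force: [0.3, 0.1, -0.0]
finger_gap: 0.495
```

```bash
python3 -c "
from h import *
st();plan(c2w(.003,0,.25),20,.5)"
```

```text
t 10.0 pos [ 0.5444 -0.0284  0.2551] rot [3.128 0.027 1.319] case [-17.   18.8 255.1] F [ 0.3  0.1 -0. ] gap 0.495
[0.5, -13.0, 14.0, 4.0, -0.0, 0.5, -5.0, 6.0, 2.0, -0.0]
```

Request:
arm_command(
  steps=[0.5, -12, 14, 0, 0, 0.5, -5, 4, 0, 0, 0.5, 0, 0, 0, 0],
)

```text
time: 10.3
eef_pos: [0.5568, -0.0494, 0.2515]
eef_rot: [3.136, 0.026, 1.33]
wrist_force: [-0.4, 0.7, 0.3]
finger_gap: 0.501
```

```bash
cat >> h.py <<'E'
def look(tag):
    st(); p=readout.observe()["eef_pos"]
    im,d=save("wrist","w"+tag); K,R,t=cal("wrist"); P=cloud(d,K,R,t); np.save("P"+tag,P)
    dd=P[...,:2]-C; X=dd@cx; Y=dd@cy
    return im,P,X,Y,P[...,2]
E
python3 -c "
from h import *
im,P,X,Y,Z=look('13')
lidang('scene','s13')
for v in range(180,400,15): print(v,[(int(X[v,u]*1e3) if np.isfinite(X[v,u]) else None,int(np.nan_to_num(Y[v,u])*1e3),int(np.nan_to_num(Z[v,u])*1e3)) for u in range(200,441,30)])
"
```

```text
t 10.3 pos [ 0.5568 -0.0494  0.2515] rot [3.136 0.026 1.33 ] case [2.000e-01 1.500e+00 2.515e+02] F [-0.4  0.7  0.3] gap 0.501
scene lid angle 1.025 2875
180 [(-130, -28, 47), (-97, -28, 46), (-67, -34, 26), (-33, -40, 7), (1, 19, 210), (23, 11, 181), (54, -4, 126), (116, -41, 0), (153, -41, 0)]
195 [(-127, -41, 60), (-95, -43, 56), (-67, -51, 31), (-33, -59, 8), (1, 9, 210), (23, 0, 180), (56, -20, 122), (117, -61, 0), (156, -61, 0)]
210 [(-125, -55, 70), (-94, -56, 68), (-64, -61, 55), (-34, -79, 8), (1, -1, 209), (24, -12, 179), (57, -35, 120), (120, -82, 0), (158, -81, 0)]
225 [(-126, -72, 72), (-98, -78, 58), (-67, -85, 41), (-33, -91, 26), (1, -11, 209), (24, -25, 178), (59, -51, 118), (121, -102, 0), (160, -102, 0)]
240 [(-155, -125, 0), (-115, -124, 0), (-63, -91, 68), (-30, -92, 67), (1, -22, 210), (25, -38, 176), (60, -68, 114), (123, -124, 0), (163, -123, 1)]
255 [(-157, -148, 0), (-117, -147, 0), (-23, 12, 295), (-36, -147, 0), (1, -33, 209), (25, -52, 175), (25, 12, 295), (125, -146, 0), (165, -145, 1)]
270 [(-159, -170, 1), (-118, -170, 0), (-22, 12, 307), (-36, -170, 0
[... 523 characters left out ...]
, 337), (-24, 14, 342), (-20, -4, 320), (-38, -269, 0), (2, -95, 210), (48, -270, 0), (21, -3, 321), (25, 14, 342), (36, 8, 336)]
345 [(-35, 5, 338), (-21, 19, 354), (-83, -297, 0), (-39, -297, 0), (5, -297, 0), (46, -271, 29), (21, -8, 323), (21, 20, 355), (36, 5, 339)]
360 [(-35, 0, 339), (-20, 18, 358), (-85, -326, 0), (-40, -325, 0), (5, -324, 1), (44, -272, 55), (96, -326, -1), (21, 18, 358), (37, 0, 338)]
375 [(-179, -355, 0), (-19, 19, 363), (-14, 11, 355), (-7, 13, 357), (5, -354, 0), (7, 12, 357), (13, 20, 364), (19, 20, 365), (190, -354, 0)]
390 [(-181, -383, 1), (-18, 18, 367), (-12, 20, 368), (-6, 13, 362), (0, 15, 363), (7, 13, 362), (12, 20, 368), (19, 18, 366), (194, -384, 0)]
```

View pics/w13.png

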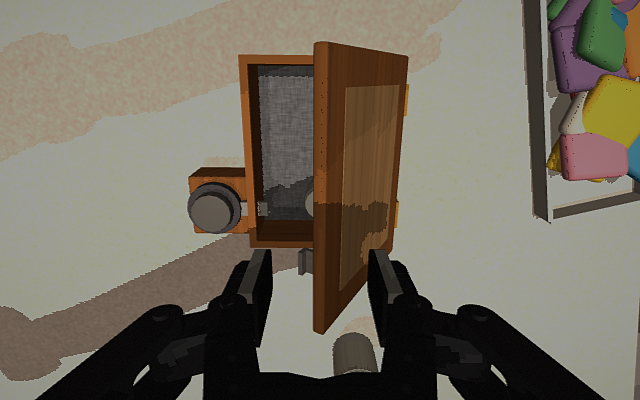

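View pics/s13.png

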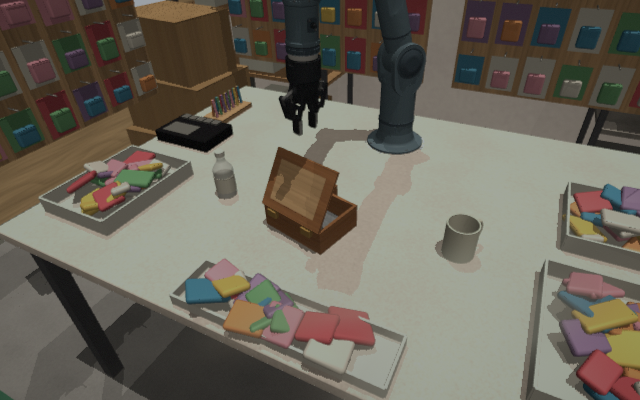

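Wrist view: the lid's edge runs down column ~320, between the open pads at columns ~265 and ~375, and the edge face measures x≈1, z≈0.210 in the case frame. The pad tips are about 38 mm above the reported TCP. I'll lower so the pads straddle the edge by ~18 mm.

Request:
arm_command(
  steps=[0.5, -1, 4, 20, 0, 0.5, 0, 1, 25, 0, 0.5, 0, 0, 25, 0, 0.5, 0, 0, 14, 0, 0.5, 0, 0, 3, 0],
)

```text
time: 10.9
eef_pos: [0.56, -0.056, 0.1656]
eef_rot: [3.129, 0.03, 1.328]
wrist_force: [1.0, 0.3, -0.0]
finger_gap: 0.498
```

```bash
python3 -c "
from h import *
im,P,X,Y,Z=look('14')
lidang('scene','s14')
for v in (255,270,300): print(v,[(int(X[v,u]*1e3) if np.isfinite(X[v,u]) else None,int(np.nan_to_num(Y[v,u])*1e3),int(np.nan_to_num(Z[v,u])*1e3)) for u in range(250,391,10)])
"
```

```text
t 10.9 pos [ 0.56   -0.056   0.1656] rot [3.129 0.03  1.328] case [  5.   -4.1 165.6] F [ 1.   0.3 -0. ] gap 0.498
scene lid angle 1.025 2780
255 [(-59, -91, 29), (-19, 6, 208), (-15, 3, 202), (-30, -90, 29), (-20, -91, 28), (-2, 5, 207), (1, 7, 210), (5, 7, 210), (10, 3, 201), (14, 0, 194), (20, -4, 187), (27, -11, 174), (26, 5, 205), (30, 7, 210), (54, -37, 127)]
270 [(-21, 7, 221), (-17, 7, 221), (-15, -2, 205), (-27, -91, 57), (-18, -91, 56), (-2, -1, 207), (1, 0, 210), (5, 1, 211), (10, -3, 203), (15, -8, 194), (20, -14, 185), (27, -21, 173), (26, -1, 207), (28, 7, 221), (31, 7, 221)]
300 [(-18, 5, 237), (-16, 0, 230), (-15, -14, 209), (-35, -163, 0), (-24, -164, 0), (-3, -16, 207), (1, -14, 209), (5, -13, 210), (10, -19, 202), (15, -25, 194), (21, -32, 184), (28, -41, 172), (26, -12, 212), (26, 1, 232), (28, 5, 237)]
```

View pics/w14.png

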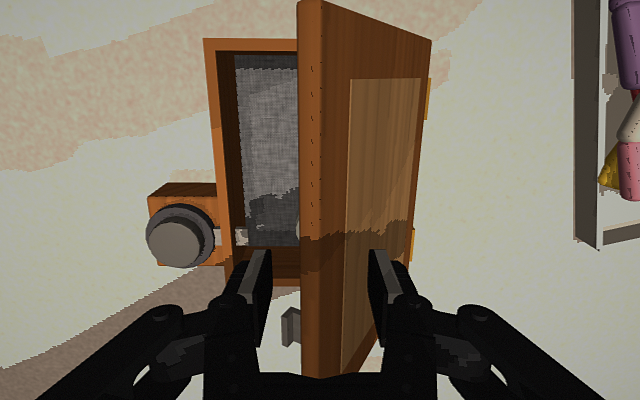

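The pads straddle the edge evenly (inner faces at x≈-15 and 26, edge at 1). I'll go 9 mm lower and close with the minimum grip.

Request:
arm_command(
  steps=[0.5, 3, 1, 9, 0, 0.4, 0, 0, 0, 0, 0.32, 0, 0, 0, 0],
  squeeze=20,
)

```text
time: 11.3
eef_pos: [0.5655, -0.053, 0.1606]
eef_rot: [3.121, 0.029, 1.328]
wrist_force: [-0.3, 0.5, 0.5]
finger_gap: 0.323
```

Request:
arm_command(
  steps=[0.25, 0, 0, 0, 0, 0.2, 0, 0, 0, 0, 0.15, 0, 0, 0, 0, 0.1, 0, 0, 0, 0],
)

```text
time: 11.7
eef_pos: [0.5689, -0.0536, 0.1633]
eef_rot: [3.113, 0.029, 1.328]
wrist_force: [1.6, -0.1, -0.3]
finger_gap: 0.195
```

```bash
python3 -c "
from h import *
im,P,X,Y,Z=look('15')
lidang('scene','s15');lidang('top')
"
```

```text
t 11.7 pos [ 0.5689 -0.0536  0.1633] rot [3.113 0.029 1.328] case [ 13.    0.4 163.3] F [ 1.6 -0.1 -0.3] gap 0.195
scene lid angle 1.08 2770
top lid angle 0.0 179
```

View pics/w15.png

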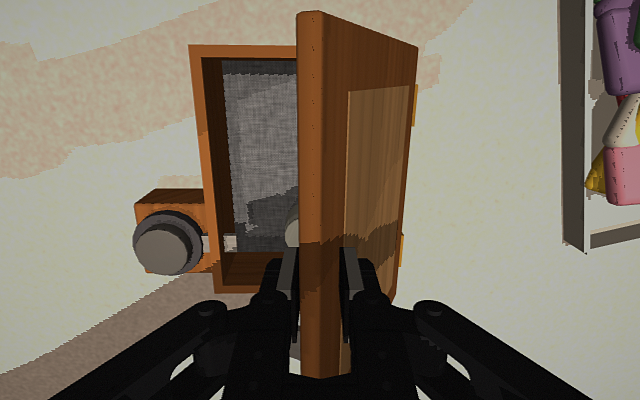

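Held: the gripper stopped at 0.195 opening (~17 mm) on the tilted panel, with pads on both faces. Lid is at ~1.08 rad. Next I'll compute the arc.

```bash
cat >> h.py <<'E'
def ctr(th,d=.017):
    s,c=np.sin(th),np.cos(th)
    ic=np.array([.075-.158*c,.07+.158*s]); oc=ic+.01*np.array([s,c])
    zt=max(ic[1],oc[1])-d
    # outer face x at zt, inner face x at zt
    ox=oc[0]+(oc[1]-zt)*c/s; ix=ic[0]+(ic[1]-zt)*c/s
    xs_r=max(ox,oc[0]); xs_f=min(ix,ic[0])
    return (xs_r+xs_f)/2*1000, (zt-.0345)*1000, (xs_r-xs_f)*1000
E
python3 -c "
from h import *
for th in np.arange(1.05,1.86,.05): print(round(th,2),np.round(ctr(th),1))"
```

```text
1.05 [  5.6 160.5  18.4]
1.1 [ 12.1 163.8  17.6]
1.15 [ 18.8 166.8  16.7]
1.2 [ 25.7 169.4  15.9]
1.25 [ 32.7 171.6  15.1]
1.3 [ 39.9 173.4  14.4]
1.35 [ 47.2 174.9  13.6]
1.4 [ 54.5 175.9  12.8]
1.45 [ 62.  176.6  12. ]
1.5 [ 69.4 176.8  11.2]
1.55 [ 76.9 176.7  10.4]
1.6 [ 84.4 176.4  10.5]
1.65 [ 91.8 176.   11.3]
1.7 [ 99.2 175.2  12.1]
1.75 [106.5 174.   12.9]
1.8 [113.8 172.4  13.7]
1.85 [120.9 170.4  14.5]
```

Request:
arm_command(
  steps=[0.05, 0, 4, -2, 0, 0.05, 0, 5, -2, 0, 0.05, 0, 5, -2, 0, 0.05, 0, 5, -2, 0, 0.05, 0, 5, -1, 0],
)

```text
time: 12.35
eef_pos: [0.5931, -0.0599, 0.1738]
eef_rot: [3.115, 0.03, 1.328]
wrist_force: [-1.0, -0.1, 5.3]
finger_gap: 0.154
```

```bash
python3 -c "
from h import *
st();lidang('scene','s16')
"
```

```text
t 12.35 pos [ 0.5931 -0.0599  0.1738] rot [3.115 0.03  1.328] case [ 38.1   0.3 173.8] F [-1.  -0.1  5.3] gap 0.154
scene lid angle 1.26 2682
```

Request:
arm_command(
  steps=[0.05, 0, 5, 0, 0, 0.05, 0, 5, 0, 0, 0.05, 0, 5, -1, 0, 0.05, 0, 5, 0, 0, 0.05, 0, 5, 0, 0],
)

```text
time: 12.9
eef_pos: [0.6215, -0.0672, 0.179]
eef_rot: [3.11, 0.031, 1.326]
wrist_force: [-0.0, -0.2, 1.5]
finger_gap: 0.113
```

```bash
python3 -c "
from h import *
st();lidang('scene','s17')
"
```

```text
t 12.9 pos [ 0.6215 -0.0672  0.179 ] rot [3.11  0.031 1.326] case [ 67.3   0.2 179. ] F [-0.  -0.2  1.5] gap 0.113
scene lid angle 1.455 2416
```

Request:
arm_command(
  steps=[0.05, 0, 4, 1, 0, 0.05, 0, 4, 1, 0, 0.05, 0, 4, 1, 0, 0.05, 0, 4, 1, 0, 0.05, 0, 4, 1, 0],
)

```text
time: 13.45
eef_pos: [0.6384, -0.0716, 0.1783]
eef_rot: [3.121, 0.034, 1.324]
wrist_force: [-3.2, -1.2, 9.3]
finger_gap: 0.112
```

```bash
python3 -c "
from h import *
st();lidang('scene','s18')
"
```

```text
t 13.45 pos [ 0.6384 -0.0716  0.1783] rot [3.121 0.034 1.324] case [8.480e+01 1.000e-01 1.783e+02] F [-3.2 -1.2  9.3] gap 0.112
scene lid angle 1.575 2220
```

View pics/s18.png

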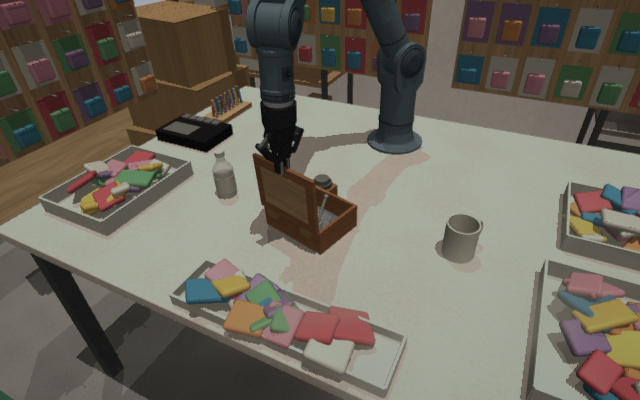

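The lid is just past upright and still held; it shows at about (285,190). Carrying on slowly.

Request:
arm_command(
  steps=[0.05, 0, 4, 1, 0, 0.05, 0, 4, 1, 0, 0.05, 0, 4, 1, 0, 0.05, 0, 4, 1, 0, 0.05, 0, 4, 1, 0],
)

```text
time: 14.0
eef_pos: [0.6453, -0.0736, 0.1775]
eef_rot: [-3.128, 0.041, 1.324]
wrist_force: [-4.4, 0.1, 10.0]
finger_gap: 0.113
```

```bash
python3 -c "
from h import *
st();lidang('scene','s19')
"
```

```text
t 14.0 pos [ 0.6453 -0.0736  0.1775] rot [-3.128  0.041  1.324] case [ 92.   -0.2 177.5] F [-4.4  0.1 10. ] gap 0.113
scene lid angle 1.63 2082
```

Request:
arm_command(
  steps=[0.05, 0, 6, 1, 0, 0.05, 0, 6, 1, 0, 0.05, 0, 6, 1, 0, 0.05, 0, 6, 1, 0],
)

```text
time: 14.45
eef_pos: [0.6549, -0.0764, 0.1759]
eef_rot: [-3.093, 0.048, 1.324]
wrist_force: [-5.7, -1.1, 10.0]
finger_gap: 0.111
```

```bash
python3 -c "
from h import *
st();lidang('scene','s20')
"
```

```text
t 14.45 pos [ 0.6549 -0.0764  0.1759] rot [-3.093  0.048  1.324] case [102.   -0.5 175.9] F [-5.7 -1.1 10. ] gap 0.111
scene lid angle 1.71 1871
```

Request:
arm_command(
  steps=[0.05, 0, 6, 1, 0, 0.05, 0, 6, 1, 0, 0.05, 0, 6, 2, 0, 0.05, 0, 6, 2, 0],
)

```text
time: 14.9
eef_pos: [0.6635, -0.0788, 0.1738]
eef_rot: [-3.054, 0.054, 1.325]
wrist_force: [-5.2, -0.6, 11.8]
finger_gap: 0.108
```

```bash
python3 -c "
from h import *
st();lidang('scene','s21')
"
```

```text
t 14.9 pos [ 0.6635 -0.0788  0.1738] rot [-3.054  0.054  1.325] case [110.8  -0.7 173.8] F [-5.2 -0.6 11.8] gap 0.108
scene lid angle 1.78 1667
```

Request:
arm_command(
  steps=[0.05, 0, 5, 1, 0, 0.05, 0, 5, 1, 0, 0.05, 0, 5, 1, 0],
)

```text
time: 15.25
eef_pos: [0.6664, -0.0797, 0.1727]
eef_rot: [-3.024, 0.059, 1.327]
wrist_force: [-5.0, -0.5, 10.6]
finger_gap: 0.113
```

```bash
python3 -c "
from h import *
st();lidang('scene','s22')
"
```

```text
t 15.25 pos [ 0.6664 -0.0797  0.1727] rot [-3.024  0.059  1.327] case [113.9  -0.9 172.7] F [-5.  -0.5 10.6] gap 0.113
scene lid angle 1.81 1562
```

Request:
arm_command(
  steps=[0.05, 0, 5, 1, 0, 0.05, 0, 5, 1, 0],
)

```text
time: 15.5
eef_pos: [0.667, -0.08, 0.1723]
eef_rot: [-3.0, 0.062, 1.328]
wrist_force: [-8.5, -0.4, 13.1]
finger_gap: 0.117
```

```bash
python3 -c "
from h import *
st();lidang('scene','s23')
"
```

```text
t 15.5 pos [ 0.667  -0.08    0.1723] rot [-3.     0.062  1.328] case [114.5  -1.  172.3] F [-8.5 -0.4 13.1] gap 0.117
scene lid angle 1.82 1507
```

Request:
arm_command(
  steps=[0.05, 0, 7, 1, 0, 0.05, 0, 7, 1, 0],
)

```text
time: 15.75
eef_pos: [0.6656, -0.0799, 0.1725]
eef_rot: [-2.963, 0.068, 1.332]
wrist_force: [-12.9, -0.0, 15.4]
finger_gap: 0.114
```

```bash
python3 -c "
from h import *
st();lidang('scene','s24');im,P,X,Y,Z=look('24')
"
```

```text
t 15.75 pos [ 0.6656 -0.0799  0.1725] rot [-2.963  0.068  1.332] case [113.2  -1.2 172.5] F [-12.9  -0.   15.4] gap 0.114
scene lid angle 1.82 1471
t 15.8 pos [ 0.6656 -0.0799  0.1724] rot [-2.962  0.068  1.332] case [113.2  -1.3 172.4] F [-12.7  -0.5  16.7] gap 0.113
```

View pics/s24.png

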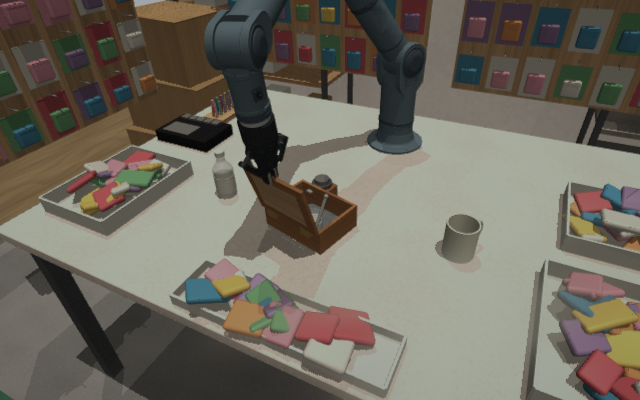

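View pics/w24.png

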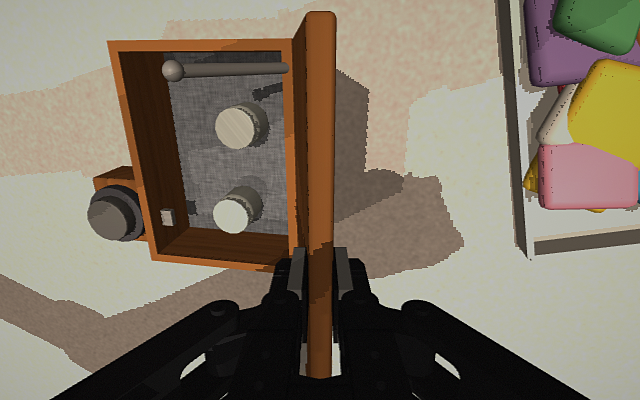

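The lid reads 1.82 rad and hasn't moved over the last two checks, while the reaction force keeps rising. At rest on the lifter the same fit read 1.025 against a nominal 1.05, so it is on its stop. Wrist view: both tins are standing, at (240,125) and (235,210). I'll relax, then open gently and withdraw along the panel.

Request:
arm_command(
  steps=[0.11, 0, 0, 0, 0, 0.16, 0, 0, 0, 0, 0.22, 0, 0, 0, 0, 0.3, 0, 0, 0, 0, 0.4, 0, 0, 0, 0],
)

```text
time: 16.35
eef_pos: [0.6606, -0.0779, 0.1702]
eef_rot: [-2.949, 0.069, 1.335]
wrist_force: [0.3, -1.3, -0.1]
finger_gap: 0.401
```

```bash
python3 -c "
from h import *
lidang('scene','s25');im,P,X,Y,Z=look('25')
"
```

```text
scene lid angle 1.82 1391
t 16.4 pos [ 0.6605 -0.0778  0.1701] rot [-2.949  0.069  1.335] case [107.7  -0.6 170.1] F [ 0.5 -0.1 -1.2] gap 0.401
```

View pics/w25.png

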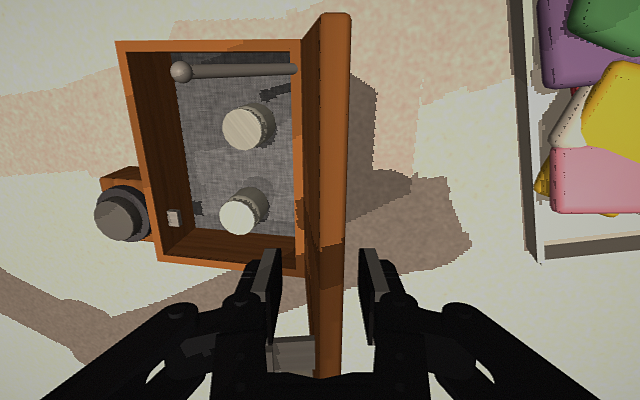

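Both pads are clear of the panel and the force is zero. The lid has stayed at its stop. I'll centre slightly and withdraw upwards.

Request:
arm_command(
  steps=[0.45, 0, 5, -4, 0, 0.5, 0, 2, -15, 0, 0.5, 0, 0, -25, 0, 0.5, 0, 0, -30, 0, 0.5, 0, 0, -30, 0],
)

```text
time: 16.95
eef_pos: [0.6873, -0.0786, 0.2705]
eef_rot: [-2.939, 0.07, 1.335]
wrist_force: [0.1, 0.5, -0.1]
finger_gap: 0.497
```

Request:
arm_command(
  steps=[0.5, 0, -20, -20, 0, 0.5, 0, -30, 0, 0, 0.5, 0, -30, 0, 0, 0.5, 0, -20, 0, 0, 0.5, 0, 0, 0, 0],
)

```text
time: 17.45
eef_pos: [0.6018, -0.0506, 0.3244]
eef_rot: [-2.96, 0.063, 1.334]
wrist_force: [0.0, 0.4, -0.5]
finger_gap: 0.498
```

```bash
python3 -c "
from h import *
st();lidang('scene','s26');lidang('top','t26');st()
K,R,t=cal('top')
for th in ['mug_mid','bottle_mid']:
  for r in optics.masks_of('top',th)[:1]: print(th,r['rect'])
"
```

```text
t 17.45 pos [ 0.6018 -0.0506  0.3244] rot [-2.96   0.063  1.334] case [ 44.2  11.5 324.4] F [ 0.   0.4 -0.5] gap 0.498
scene lid angle 1.82 1650
top lid angle 1.85 653
t 17.55 pos [ 0.6034 -0.0518  0.3231] rot [-2.96   0.062  1.332] case [ 46.   10.6 323.1] F [-0.1 -0.1 -0.6] gap 0.494
mug_mid [172.6, 204.3, 42.8, 38.0]
bottle_mid [450.2, 184.8, 30.3, 28.1]
```

View pics/s26.png

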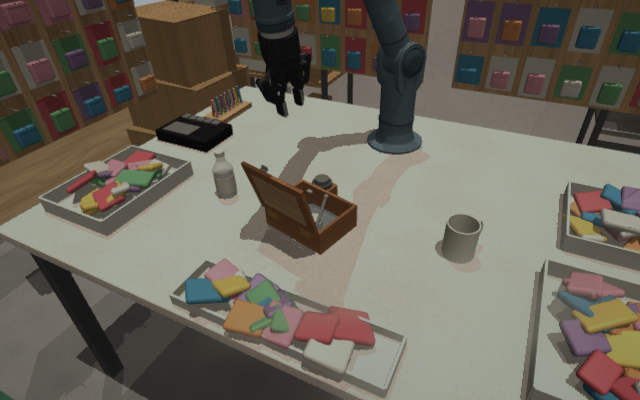

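View pics/t26.png

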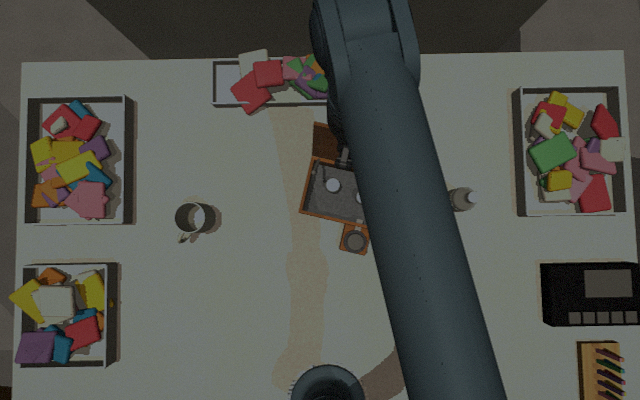

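The lid leans back at 1.82 (scene) and 1.85 (top) rad and stands by itself. The gripper is well clear, the mug and bottle haven't moved, and the tins are in the case. Handing in.

```bash
python3 -c "
from h import *
print(workorder.close_job());st()"
```

```text
the job is handed in; nothing more can be done
None
the job is handed in; nothing more can be done
```

The case is open: the lid is leaning back on its stop, let go, and nothing is touching it. I handed the job in at about 17.6 s.

**Button:** it took two presses. The first, under 8 N, only half-released the latch: the lid stuck at about 0.06 rad and the button stayed about 5 mm down. A slightly deeper second press at about 10 N let the lid pop up by itself to its rest, read as 1.03–1.05 rad.

**Lid:** I gripped the middle of the free edge at 20 N and swung it slowly past upright. I held on until the angle stopped changing and the reaction force rose, about 13 N sideways and 16 N up. Then I relaxed, opened the gripper and withdrew.

**Last checks:**
- **Lid angle:** 1.82 rad from the scene camera and 1.85 from the top camera. The scene camera also read about 0.03 low when the lid was at rest on its lifter. The angle did not change after release.
- **Forces:** about zero on the wrist after release.
- **Mug and bottle:** they look unmoved in the pictures. The mug's detection box matches the first one. The bottle's box differs by a few pixels, because the arm partly hides it in the top view.
- **Tins:** both were standing in the case when the wrist camera last looked, just after release.

**What disagreed:** the real fingertips sat about 33 mm behind the reported TCP, so I set heights from the cameras and the contact force. The tool also tilted about 0.2 rad with the lid during the swing, with no sign of trouble.

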